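# Set the microscope lamp and switch it on

## Robot

A 6-joint arm with a two-finger parallel gripper is mounted at the origin on the work surface. World frame = base frame: x ahead of the robot, y to its left, z up, the work surface at z = 0. Lengths are in m, angles in rad, forces in N, time in s.
With the tool pointing down it reaches from about 0.25 to 0.775 m from the base axis. Payload 4 kg.
Tool frame: the origin (TCP) lies midway between the tips of the shut fingers; the grasp point (between the pads) lies 19 mm behind it (robot.tcp_to_grasp is the distance from the TCP to the grasp point, in m); z points along the fingers, x is the direction in which the jaws open and shut, and the axes are right-handed (so a half turn about z gives the same grasp; the last joint's range is limited). The gripper opens to 94 mm and grips with 3 to 60 N. Pads are 16 mm wide; open, the fingers measure 119 mm over their backs; the gripper's body (75 mm by 177 mm) begins 78 mm behind the grasp point.
Start: joints at [-1.283, 0.087, 1.371, -0, 1.684, -0.103], TCP at [0.21, -0.509, 0.174] pointing down, gripper open.
Joint ranges: [-3.1, 3.1], [-0.76, 2.03], [0.27, 2.55], [-1.08, 4.22], [0.17, 2.65], [-2.57, 2.57]. Speed limits (rad/s): [2.79, 2.79, 3.14, 3.14, 3.14, 3.14].

## Interface

Orientations are given as [roll, pitch, yaw] about the fixed x, y, z axes, in that order (R = Rz(yaw) Ry(pitch) Rx(roll)).
In Python, from bench import get_obs, vision, robot gives the robot as it stands.
- The arm moves only by the tool servo_tool, never from a script. Its argument "targets" is text: rows parted by semicolons, each of 7 numbers parted by spaces: the opening, from 0 (shut) to 1 (fully open), then the shift along the tool's x, y, z as a fraction of full scale, then the turn, a rotation vector about the tool's x, y, z as a fraction of full scale. A call has 1 to 12 rows; each row is the pose to reach, as a shift and turn from the pose commanded when the call began, along the tool's axes at that moment, turning the shorter way round; what a row does not reach only later rows make up. Full scale, the value 1, is 0.25 m for a shift and pi rad for a turn. A row lasts 1/12 s, in which the tool goes at most 41.7 mm and 7.16 degrees, less where a joint would pass 70% of its speed; a pose out of reach is approached as far as the arm can. A call with a number of a shift or a turn outside -1 to 1 is refused whole. A call with a gripper value outside its range is refused whole. The fingers move at their own pace and stop on an object; the grip force is fixed at half the most. Time passes only in rows, so rows that repeat a pose let the fingers close. It gives the time, the measured TCP pose, the force and the opening at its end, in the units of the state.
- get_obs(): the state, without advancing time (a new reading comes with each control period).
- vision.snapshot(name): name is "scene" or "side" or "wrist"; returns a dict with "image" (480x640x3 uint8, red, green, blue), "mtx" (3x3 intrinsics, pixels), "world_from_camera" (4x4, takes a point from camera to world coordinates); the wrist camera has in their place "T_tool_cam" (4x4, takes a point from camera to tool coordinates, whose origin is the TCP and whose axes are the tool frame's). Camera axes: x right, y down, z forward; pixel columns grow to the right and rows downward; lengths in m; the calibration is good to about 2 mm. A picture is of the moment at which its call begins: read the wrist's pose just before it. There is no depth.
- robot.close_job(): hands the job in, once; it reports no verdict.
The state is a dict: "time": time; "joint_positions": joint angles; "qvel": joint speeds; "joint_torque": joint torques, N m; "tool_pos": TCP position; "ee_rot": TCP orientation; "wrist_force": force on the tool from outside, world axes, zero at the start; "wrist_torque": the same for the moment, N m; "width": finger opening in m.
Only numpy, scipy, OpenCV 4.12 (cv2) and the standard library are available. Lean on these libraries where they do the work, as an engineer would, in place of code of your own. Each camera call takes 0.05 s, during which the arm holds its last target.

## Task

The microscope lamp is set one or two clicks too dim. With a fingertip, gently roll the knurled wheel in the top of the lamp unit away from the robot until its white bar clicks in line with the two pointers beside the slot, and take the finger off; then, with the wheel resting there, press the round push button on the same unit all the way down and let it come back up. Only touch: do not knock, shift or pick up any of the loose things around and on the unit.

Things in the scene. Friction and masses are not known exactly. Their poses are not given: they have to be found in the camera images.
- lamp_unit: White painted steel box 200 x 240 x 85 mm (x, y, z), fixed. Origin at the centre of its underside; x points to its back (away from the robot at yaw 0), y to its left, z up. The wheel comes through its flat top at x -20, y +60 mm; the push button stands on the top at x -20, y -60 mm; a loose slide box lies behind them. Two dark steel pointers, 4 mm high, lie left and right of the wheel.
- dial_crown (a point): Fixed point: highest point of the unpressed wheel's rim, mid-width, 16 mm above the box's top; axes as lamp_unit. Black knurled wheel, radius 45 mm, width 26 mm, axle along the unit's y, in a slot 76 mm long (x) and 34 mm wide. The whole wheel is sprung: pressed, it sinks straight down, 3 N to start and 2 N more per mm, to a stop at 6 mm (15 N).
- dial (a joint): Wheel angle, rad. 0: its white cross bar (4 mm wide, across the rim) is at the crown between the pointers; negative: bar on the near side; grows as the crown rolls to the unit's +x. Detents every 0.349 (16 mm of rim) from -0.70 to +0.70, stops at -0.90, +0.90. Starts in detent -0.35 or -0.70. A click takes about 1.5 N along the rim; let go, it springs to the nearest detent.
- power_button_top (a point): Centre of the top face of the grey round push button when it is up: 22 mm above the box's top; button diameter 26 mm, in a dark steel collar of 42 mm diameter and 12 mm height. Pushed straight down.
- power_button (a joint): Travel of the push button in m: 0 up, 0.006 fully down. Sprung: 1.5 N to start, 5 N fully down; comes back when released.
- jar_a: Specimen jar, loose, 45 mm diameter, 72 mm high, standing left of the unit. Origin at the centre of its underside.
- jar_b: Specimen jar, loose, like the other, standing right of the unit. Origin at the centre of its underside.
- oil_bottle: Small amber bottle, loose, 32 mm diameter, 75 mm high, standing in front of the unit. Origin at the centre of its underside.
- slide_box: Grey box with white lid, loose, 52 x 87 x 28 mm, lying on the rear of the unit's top. Origin at the centre of its underside.
- timer: Small flat timer, loose, 50 x 65 x 20 mm, lying behind the unit. Origin at the centre of its underside.
- mouse: Computer mouse, loose, 105 x 62 x 26 mm, on a blue mat on the left. Origin at the centre of its underside.
- marker: White marker pen, loose, 125 mm long and 14 mm thick, lying on the left. Origin at the centre of its underside.

How it is judged:
On the way, in this order (a step that is already met when the one before it is completed fails the run):
1. the wheel rests in the detent with its bar between the pointers, finger off (value of joint dial between -0.09 and 0.09 rad and contact force between the fingers and lamp_unit below 0.1 N), for 0.2 s.
2. the push button is pressed down (value of joint power_button above 0.005 m), for 0.02 s.
At the end, for the whole second after the job is handed in: The wheel rests in the detent at 0 (bar in line with the pointers, within 0.09 rad), the button was pressed at least 5 mm of its 6 mm after that and is back up (within 1 mm) (value of joint dial between -0.09 and 0.09 rad and value of joint power_button below 0.001 m); the robot touches nothing.
It fails at once if the button is pressed while the wheel is away from its mark (value of joint power_button above 0.004 m and (value of joint dial below -0.12 rad or value of joint dial above 0.12 rad)).
It fails at once if the lamp unit is pressed harder than 45 N (contact force between the fingers and lamp_unit above 45 N).
It fails at once if a loose thing is knocked, shifted or picked up (moved over 15 mm) (distance of any of jar_a, jar_b, oil_bottle, slide_box, timer, mouse, marker from where it was at the start of the episode above 0.015 m).
It also fails if it takes over 45 s, if anything falls off the work surface, if the arm or the gripper's body presses on something with over 40 N, if the wrist force passes 120 N, or if a joint passes its speed limit or range.

## Working session

There is one attempt and no reset: what is moved stays moved. The work goes in short steps, Python scripts to look and compute and a tool call to move; the robot and the scene stay as the last step left them, time stands still between calls to the robot, and variables do not carry over. Pictures are saved under pics/ and viewed, and the job is handed in when it is done.

Besides the shell and the picture viewer there is one more tool, called after "Request:" as name(argument=value, ...), one argument or row to a line, values as JSON. servo_tool: Moves the arm, as the interface text tells. Its arguments: {"type":"object","properties":{"targets":{"type":"string"}},"required":["targets"]}

```bash
mkdir -p pics; ls; python3 - <<'E'
from bench import get_obs, vision, robot
import cv2
o=get_obs();print(o)
for n in("scene","side","wrist"):
    s=vision.snapshot(n);cv2.imwrite(f"pics/{n}0.png",s["image"][:,:,::-1])
    print(n,s["mtx"].tolist(),{k:v.round(4).tolist() for k,v in s.items() if k not in("image","mtx")})
E
```

```text
pics
{'time': 0.0, 'joint_positions': array([-1.28309117e+00,  8.79383921e-02,  1.37224908e+00, -1.29668586e-06,
        1.68358740e+00, -1.03107868e-01]), 'qvel': array([ 1.56687760e-03, -1.65196323e-05, -7.64674063e-04, -9.55737161e-04,
        5.94792347e-04,  3.07826094e-04]), 'joint_torque': array([-1.29118296e-03, -3.40178096e+01, -3.02427399e+01,  7.14873383e-02,
        3.28594493e-02, -1.74272823e-04]), 'tool_pos': array([ 0.20933245, -0.50793877,  0.17231596]), 'ee_rot': array([-3.14136933e+00,  2.17076191e-03, -1.17998320e+00]), 'wrist_force': array([ 0.06226893, -0.04500843,  0.95740948]), 'wrist_torque': array([-0.03250931, -0.06211297, -0.02709237]), 'width': 0.09396935633513347}
scene [[569.4305056952148, 0.0, 315.35022308421964], [0.0, 569.4305056952148, 250.61344110952462], [0.0, 0.0, 1.0]] {'world_from_camera': [[0.8817, 0.3961, -0.2564, 0.8701], [0.4718, -0.748, 0.4668, -0.3686], [-0.0069, -0.5326, -0.8464, 0.9686], [0.0, 0.0, 0.0, 1.0]]}
side [[436.45386263098464, 0.0, 321.48550226286346], [0.0, 436.45386263098464, 244.87562855113418], [0.0, 0.0, 1.0]] {'world_from_camera': [[0.9871, -0.0931, 0.1303, 0.4818], [-0.1601, -0.5856, 0.7946, -0.5266], [0.0024, -0.8052, -0.593, 0.5913], [0.0, 0.0, 0.0, 1.0]]}
wrist [[387.3398384873735, 0.0, 320.1624363902076], [0.0, 387.3398384873735, 237.421547310433], [0.0, 0.0, 1.0]] {'T_tool_cam': [[1.0, 0.001, -0.0004, 0.0011], [-0.0008, 0.9635, 0.2677, -0.0777], [0.0007, -0.2677, 0.9635, -0.2114], [0.0, 0.0, 0.0, 1.0]]}
```

View pics/scene0.png

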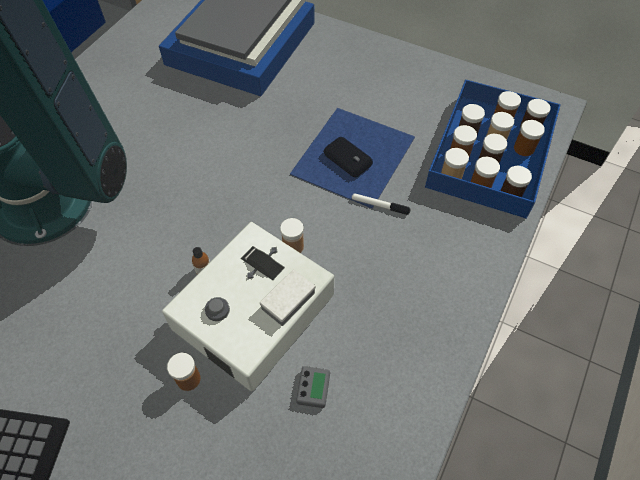

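View pics/side0.png

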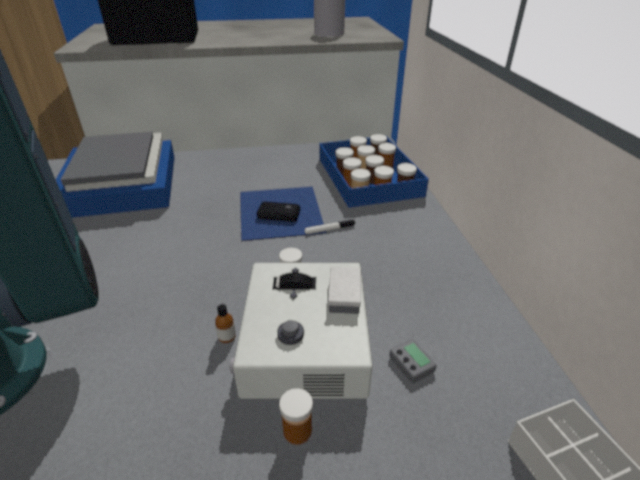

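The scene view shows the lamp unit around (250,300) px, with the button at (216,308) and the wheel at (263,262). Next I'll zoom in to get the corners.

```bash
python3 - <<'E'
import cv2
a=cv2.imread("pics/scene0.png")[210:400,150:345];cv2.imwrite("pics/sc_z.png",cv2.resize(a,None,fx=3,fy=3,interpolation=cv2.INTER_CUBIC))
a=cv2.imread("pics/side0.png")[255:405,225:385];cv2.imwrite("pics/si_z.png",cv2.resize(a,None,fx=4,fy=4,interpolation=cv2.INTER_CUBIC))
E
```

```text
(no output)
```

View pics/sc_z.png

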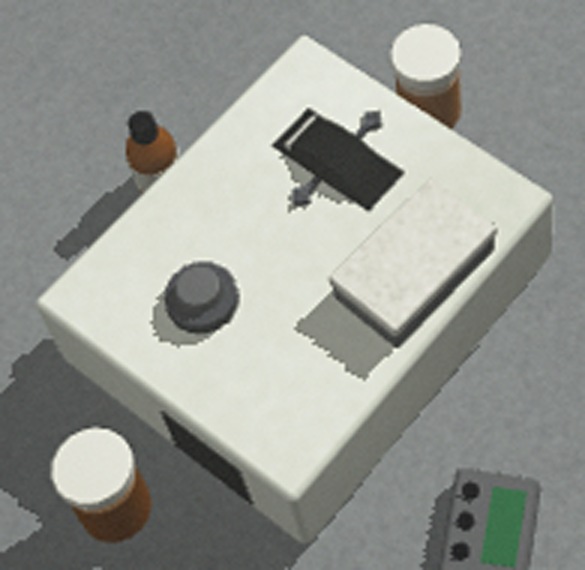

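View pics/si_z.png

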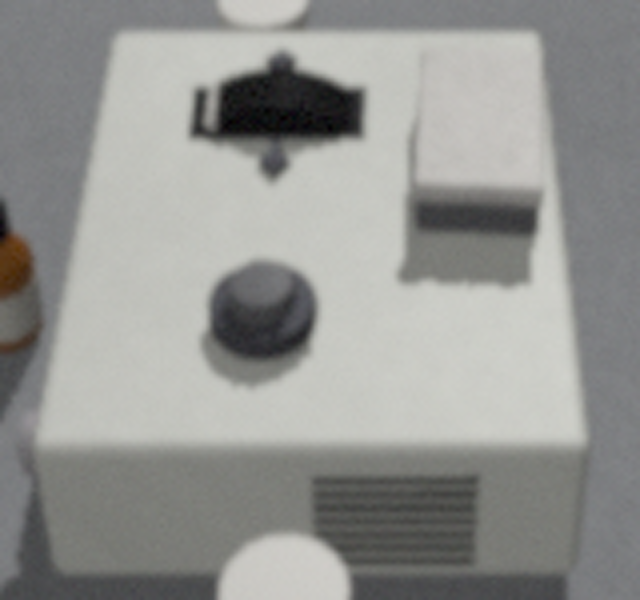

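```bash
cat > h.py <<'E'
import numpy as np,cv2
from bench import get_obs, vision, robot
from scipy.spatial.transform import Rotation as R
from scipy.optimize import least_squares
def proj(T,K,P):
    Pc=(np.atleast_2d(P)-T[:3,3])@T[:3,:3]; q=Pc@K.T; return q[:,:2]/q[:,2:]
def w(pose,P):
    x,y,t=pose; c,s=np.cos(t),np.sin(t); P=np.atleast_2d(P)
    return np.c_[x+c*P[:,0]-s*P[:,1],y+s*P[:,0]+c*P[:,1],P[:,2]]
def toolT():
    o=get_obs(); T=np.eye(4); T[:3,:3]=R.from_euler('xyz',o['ee_rot']).as_matrix(); T[:3,3]=o['tool_pos']; return T
E
python3 - <<'E'
from h import *
C=np.array([[-.1,.12,.085],[-.1,-.12,.085],[.1,-.12,.085],[.1,.12,.085]])
bt=[-.02,-.06,.107]
sc=vision.snapshot("scene");si=vision.snapshot("side")
z=lambda a,f,ox,oy:(np.array(a)+.5)/f-.5+np.array([ox,oy])
A=z([[303,36],[39,302],[302,500],[553,198],[202,284]],3,150,210)
B=z([[115,31],[37,443],[585,443],[541,31],[264,285]],4,225,255)
P=np.vstack([C,bt])
def f(p):
    W=w(p,P); return np.r_[(proj(sc["world_from_camera"],sc["mtx"],W)-A).ravel()/569,(proj(si["world_from_camera"],si["mtx"],W)-B).ravel()/436]*500
r=least_squares(f,[.5,0,0]);print(r.x,r.fun.round(1).reshape(-1,2).tolist())
print(w(r.x,[[-.02,.06,.101],bt]))
for ang in(-.7,-.35):
    L=[[-.02+.045*np.sin(ang),.06+s,.085+.016-.045+.045*np.cos(ang)] for s in(-.013,.013)]
    W=w(r.x,L); print(ang,(proj(sc["world_from_camera"],sc["mtx"],W)-[150,210])*3,(proj(si["world_from_camera"],si["mtx"],W)-[225,255])*4)
E
```

```text
[ 0.53988717 -0.01153611 -0.15580421] [[-0.5, -2.0], [-2.8, 0.1], [-2.5, 1.3], [1.1, -1.3], [-1.4, 0.4], [-0.0, -1.9], [-1.0, 0.6], [3.2, 0.2], [0.9, -2.0], [0.3, -2.4]]
[[ 0.5294399   0.05084061  0.101     ]
 [ 0.51081895 -0.06770584  0.107     ]]
-0.7 [[284.96957117 143.48822873]
 [312.90744368 114.36462458]] [[210.47001071 118.51148826]
 [214.93390959  79.3548547 ]]
-0.35 [[300.71647612 148.24384153]
 [328.7869531  118.75688861]] [[241.13036204 104.67157786]
 [244.78492526  65.65853545]]
```

The bar sits where -0.70 predicts, so it needs two clicks. I'll write a planning helper, then approach with the tool x axis along the unit's x and the gripper shut.

```bash
cat >> h.py <<'E'
def plan(pos,yaw,n=None):
    """shift/turn fractions from measured pose to target (tool down, given yaw)"""
    T=toolT(); G=R.from_euler('xyz',[np.pi,0,yaw]).as_matrix()
    d=T[:3,:3].T@(np.array(pos)-T[:3,3])/.25; rv=R.from_matrix(T[:3,:3].T@G).as_rotvec()/np.pi
    print('shift',d.round(4),'turn',rv.round(4)); return d,rv
E
python3 - <<'E'
from h import *
plan([.21,-.509,.25],-.156)
plan([.34,-.32,.25],-.156)
E
```

```text
shift [ 0.0033 -0.0011 -0.3084] turn [-2.00e-04  3.00e-04 -3.26e-01]
shift [-0.4976 -0.7698 -0.3077] turn [-2.00e-04  3.00e-04 -3.26e-01]
```

Request:
servo_tool(
  targets="0 0 0 -0.3 0 0 -0.1; 0 -0.1 -0.15 -0.3 0 0 -0.326; 0 -0.5 -0.77 -0.3 0 0 -0.326; 0 -0.5 -0.77 -0.3 0 0 -0.326; 0 -0.5 -0.77 -0.3 0 0 -0.326; 0 -0.5 -0.77 -0.3 0 0 -0.326; 0 -0.5 -0.77 -0.3 0 0 -0.326; 0 -0.5 -0.77 -0.3 0 0 -0.326; 0 -0.5 -0.77 -0.3 0 0 -0.326; 0 -0.5 -0.77 -0.3 0 0 -0.326; 0 -0.5 -0.77 -0.3 0 0 -0.326; 0 -0.5 -0.77 -0.3 0 0 -0.326",
)

```text
time: 1.25
tool_pos: [0.3393, -0.3203, 0.2482]
ee_rot: [-3.141, 0.001, -0.159]
wrist_force: [0.2, -0.5, -0.3]
width: 0.0176
```

```bash
python3 - <<'E'
from h import *
print(get_obs()['joint_positions'],get_obs()['tool_pos'])
plan([.43,-.14,.25],-.156)
plan([.52,-.03,.25],-.156)
E
```

```text
[-8.78035823e-01 -1.01403914e-01  1.41155849e+00 -1.71361350e-04
  1.83200565e+00 -7.18805810e-01] [ 0.33933327 -0.32031802  0.24815853]
shift [ 0.2437 -0.7697 -0.0073] turn [-0.0001  0.0002 -0.001 ]
shift [ 0.5293 -1.2612 -0.0073] turn [-0.0001  0.0002 -0.001 ]
```

Request:
servo_tool(
  targets="0 0.4 -0.9 0 0 0 0; 0 0.4 -0.9 0 0 0 0; 0 0.4 -0.9 0 0 0 0; 0 0.4 -0.9 0 0 0 0; 0 0.4 -0.9 0 0 0 0; 0 0.4 -0.9 0 0 0 0; 0 0.4 -0.9 0 0 0 0",
)

```text
time: 1.83
tool_pos: [0.4759, -0.1083, 0.2478]
ee_rot: [-3.138, 0.0, -0.15]
wrist_force: [0.0, -0.3, -0.3]
width: 0.0006
```

Request:
servo_tool(
  targets="0 0.13 -0.36 0 0 0 0; 0 0.13 -0.36 0 0 0 0; 0 0.13 -0.36 0 0 0 0; 0 0.13 -0.36 0 0 0 0; 0 0.13 -0.36 0 0 0 0; 0 0.13 -0.36 0 0 0 0",
)

```text
time: 2.33
tool_pos: [0.5192, -0.0308, 0.2484]
ee_rot: [3.141, 0.0, -0.158]
wrist_force: [-0.5, 0.1, 0.8]
width: 0.0005
```

```bash
python3 - <<'E'
from h import *
print(get_obs()['tool_pos'],get_obs()['width'],get_obs()['wrist_force'])
s=vision.snapshot("wrist");cv2.imwrite("pics/w1.png",s["image"][:,:,::-1])
T=toolT()@s["T_tool_cam"];p=[.5399,-.0115,-.156]
print(proj(T,s["mtx"],w(p,[[-.1,.12,.085],[-.1,-.12,.085],[.1,-.12,.085],[.1,.12,.085],[-.02,-.06,.107],[-.02,.06,.101]])))
E
```

```text
[ 0.51920079 -0.03080529  0.2483915 ] 0.0004907730408193843 [-0.47052777  0.11666643  0.78230136]
[[226.53875976  53.51590951]
 [241.70834109 301.94067839]
 [431.60914031 301.68425298]
 [451.92919327  53.00798751]
 [317.24270178 254.06308113]
 [316.76884345 123.49144019]]
```

View pics/w1.png

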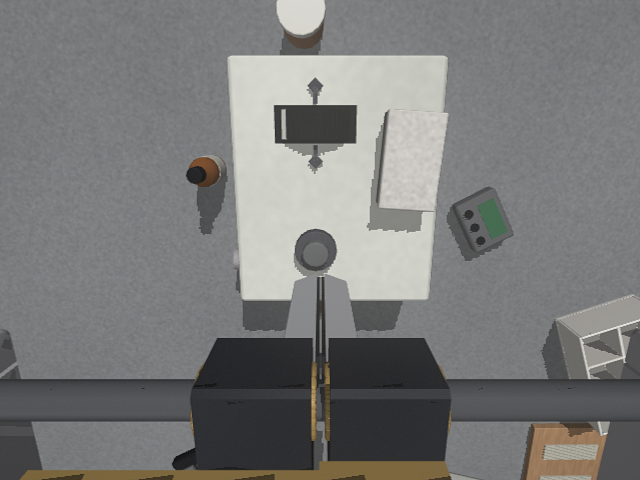

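Wrist view: button centre is at about (315.5,250), the pointers at (315,87) and (315.5,162), the slot at (275-357, 105-143), and the white bar at x≈283 on the near side. Now I'll back-project these.

```bash
cat >> h.py <<'E'
def back(T,K,uv,z):
    d=T[:3,:3]@np.linalg.solve(K,[uv[0],uv[1],1]); return T[:3,3]+d*(z-T[2,3])/d[2]
E
python3 - <<'E'
from h import *
s=vision.snapshot("wrist")
T=toolT()@s["T_tool_cam"];K=s["mtx"]
a=cv2.imread("pics/w1.png");z=a[50:310,220:460];cv2.imwrite("pics/w1z.png",cv2.resize(z,None,fx=2.2,fy=2.2,interpolation=cv2.INTER_CUBIC))
b=back(T,K,(315.5,250),.107);p1=back(T,K,(315.3,87.5),.089);p2=back(T,K,(315.7,162),.089)
print(b,p1,p2,(p1+p2)/2, 'yaw by slot')
print([back(T,K,u,.085) for u in((228,56),(447,56),(429,300),(241,298))])
E
```

```text
[ 0.50988965 -0.06327605  0.107     ] [0.53308796 0.08201695 0.089     ] [0.52289228 0.01696421 0.089     ] [0.52799012 0.04949058 0.089     ] yaw by slot
[array([0.46063836, 0.12053812, 0.085     ]), array([0.65294284, 0.08990702, 0.085     ]), array([ 0.6175844 , -0.14312583,  0.085     ]), array([ 0.42274972, -0.10986991,  0.085     ])]
```

View pics/w1z.png

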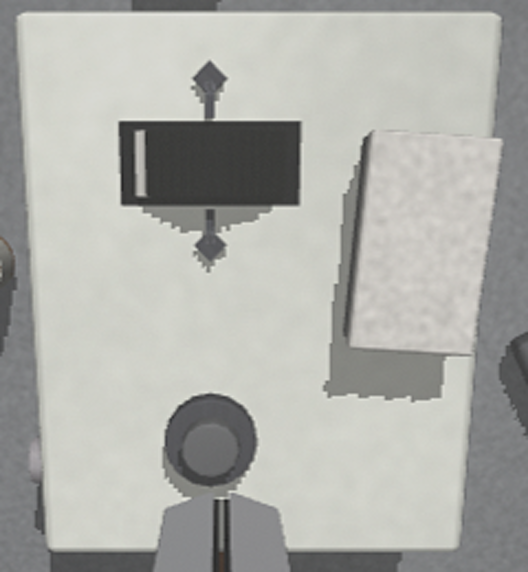

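The button's top face is at about (315.5,253.6), which agrees with the fitted pose. Crown is at about (0.5287,0.0503). I'll move to 10 mm on the near side of the crown, hovering.

```bash
python3 - <<'E'
from h import *
plan([.5188,.0518,.125],-.156)
E
```

```text
shift [-0.0538 -0.3263  0.4943] turn [ 0.0002 -0.0001 -0.0009]
```

Request:
servo_tool(
  targets="0 -0.054 -0.326 0.1 0 0 0; 0 -0.054 -0.326 0.1 0 0 0; 0 -0.054 -0.326 0.3 0 0 0; 0 -0.054 -0.326 0.49 0 0 0; 0 -0.054 -0.326 0.49 0 0 0; 0 -0.054 -0.326 0.49 0 0 0; 0 -0.054 -0.326 0.49 0 0 0; 0 -0.054 -0.326 0.49 0 0 0",
)

```text
time: 3.1
tool_pos: [0.5203, 0.0527, 0.1283]
ee_rot: [-3.141, -0.004, -0.157]
wrist_force: [-0.2, -0.4, -1.3]
width: 0.0003
```

```bash
python3 - <<'E'
from h import *
print(get_obs()['tool_pos'],get_obs()['wrist_force'])
plan([.5188,.0518,.099],-.156)
for n in("side","wrist"):
    s=vision.snapshot(n);a=s["image"][:,:,::-1]
    cv2.imwrite(f"pics/{n}2.png",cv2.resize(a[220:380,220:400],None,fx=3,fy=3) if n=="side" else a)
E
```

```text
[0.52032089 0.0526633  0.12834993] [-0.21031692 -0.35534609 -1.29315062]
shift [-0.0059  0.0044  0.1174] turn [-0.0001 -0.0013 -0.0004]
```

View pics/side2.png

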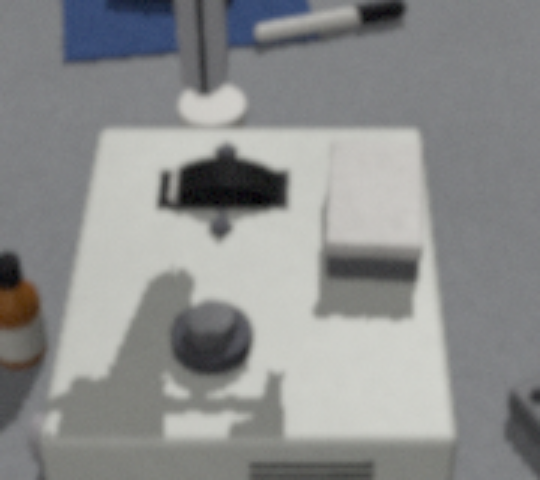

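View pics/wrist2.png

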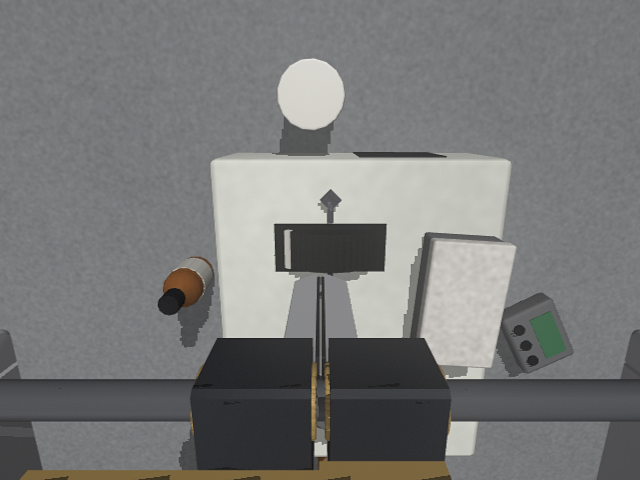

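```bash
python3 - <<'E'
from h import *
s=vision.snapshot("wrist");Tt=toolT();T=Tt@s["T_tool_cam"]
print(proj(T,s["mtx"],[[.5287,.0503,.101],[.5303,.0600,.101],Tt[:3,3]]))
# pointers near-left diamond at px (330,200)
print(back(T,s["mtx"],(330.5,199.5),.089), back(T,s["mtx"],(330,247.5),.085))
si=vision.snapshot("side")
print((proj(si["world_from_camera"],si["mtx"],[Tt[:3,3],[.5287,.0503,.101]])-[220,220])*3)
E
```

```text
[[332.20829264 255.2919412 ]
 [332.45045942 240.72263197]
 [319.32451899 267.76307062]]
[0.53307061 0.08452283 0.089     ] [0.52779537 0.05086118 0.085     ]
[[206.12001734 126.71964608]
 [222.58919823 165.7597415 ]]
```

```bash
python3 - <<'E'
from h import *
Tt=toolT()
for n in("side","scene"):
    s=vision.snapshot(n);a=s["image"][:,:,::-1].copy()
    c=proj(s["world_from_camera"],s["mtx"],[Tt[:3,3],Tt[:3,3]-[0,0,.03-.06*0]]);print(n,c)
    u,v=c[0].astype(int)
    z=cv2.resize(a[v-70:v+50,u-70:u+70],None,fx=5,fy=5,interpolation=cv2.INTER_CUBIC)
    cv2.circle(z,(350,350),4,(0,0,255),1)
    cv2.imwrite(f"pics/{n}3.png",z)
E
```

```text
side [[288.57760585 262.37103612]
 [289.30919611 275.86783684]]
scene [[256.29398007 246.87698342]
 [257.87497274 255.86151655]]
```

View pics/side3.png

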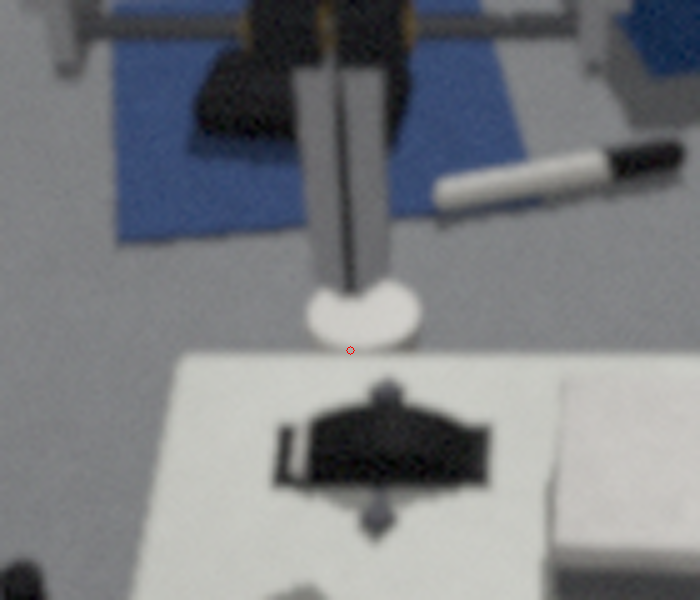

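View pics/scene3.png

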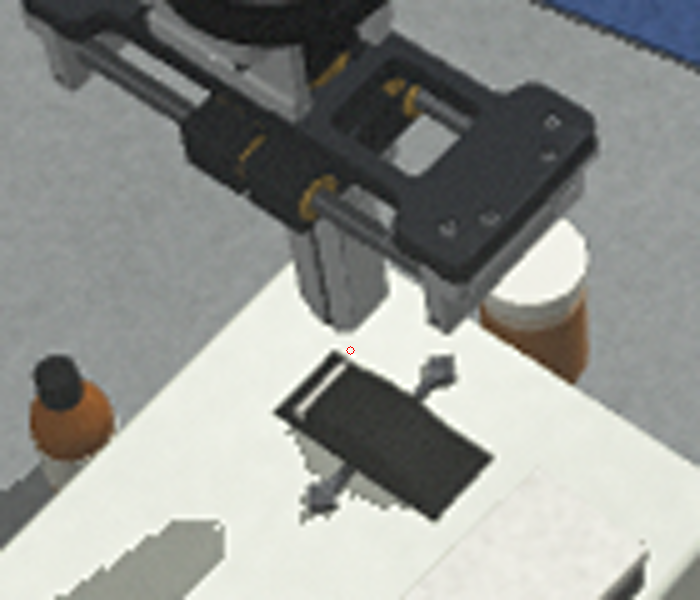

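```bash
python3 - <<'E'
from h import *
si=vision.snapshot("side");sc=vision.snapshot("scene")
uv={"a":(288.58+0,262.37+(292-350)/5),"b":(256.29+(345-350)/5,246.88+(322-350)/5)}
f=lambda X:np.r_[proj(si["world_from_camera"],si["mtx"],X)[0]-uv["a"],proj(sc["world_from_camera"],sc["mtx"],X)[0]-uv["b"]]
r=least_squares(f,[.52,.05,.13]);print(r.x,r.fun,get_obs()['tool_pos'])
E
```

```text
[0.52224334 0.05034856 0.15380269] [ 0.62836202  0.51718183 -0.3471075  -0.76479715] [0.5193662  0.05350621 0.12664897]
```

The fingertips look about 20–27 mm behind the reported TCP in all three cameras. I can't trust the nominal tip height, so I'll descend in small steps and watch the force.

Request:
servo_tool(
  targets="0 -0.004 0.008 0.03 0 0 0; 0 -0.004 0.008 0.06 0 0 0; 0 -0.004 0.008 0.08 0 0 0; 0 -0.004 0.008 0.08 0 0 0; 0 -0.004 0.008 0.08 0 0 0",
)

```text
time: 3.92
tool_pos: [0.517, 0.0518, 0.1049]
ee_rot: [3.141, 0.002, -0.156]
wrist_force: [0.2, 0.5, 0.7]
width: 0.0003
```

Request:
servo_tool(
  targets="0 0 0 0.01 0 0 0; 0 0 0 0.02 0 0 0; 0 0 0 0.02 0 0 0; 0 0 0 0.02 0 0 0",
)

```text
time: 4.25
tool_pos: [0.5176, 0.0518, 0.1009]
ee_rot: [3.141, 0.0, -0.156]
wrist_force: [-0.0, 0.3, 0.5]
width: 0.0005
```

Request:
servo_tool(
  targets="0 0 0 0.01 0 0 0; 0 0 0 0.01 0 0 0; 0 0 0 0.01 0 0 0",
)

```text
time: 4.5
tool_pos: [0.5176, 0.0517, 0.0983]
ee_rot: [3.141, 0.0, -0.156]
wrist_force: [-0.7, 1.2, 0.1]
width: 0.0005
```

```bash
python3 - <<'E'
from h import *
Tt=toolT();print(get_obs()['tool_pos'],get_obs()['wrist_force'])
for n in("side","scene"):
    s=vision.snapshot(n);a=s["image"][:,:,::-1].copy()
    u,v=288,275
    if n=="scene":u,v=257,255
    z=cv2.resize(a[v-60:v+40,u-60:u+60],None,fx=5,fy=5,interpolation=cv2.INTER_CUBIC)
    cv2.imwrite(f"pics/{n}4.png",z)
E
```

```text
[0.5176122  0.051744   0.09833607] [-0.70072208  1.23669531  0.14815819]
```

View pics/side4.png

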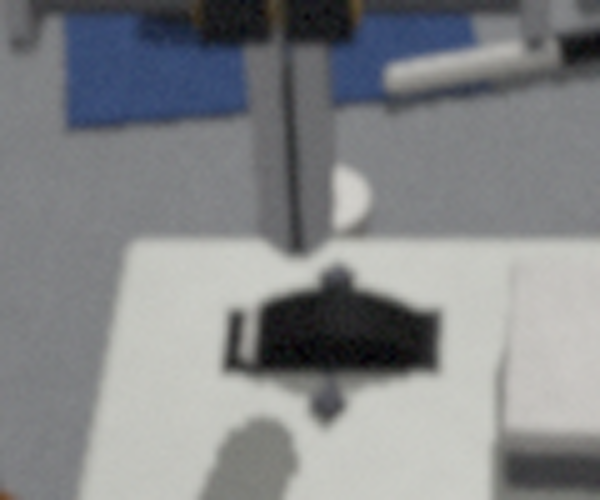

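View pics/scene4.png

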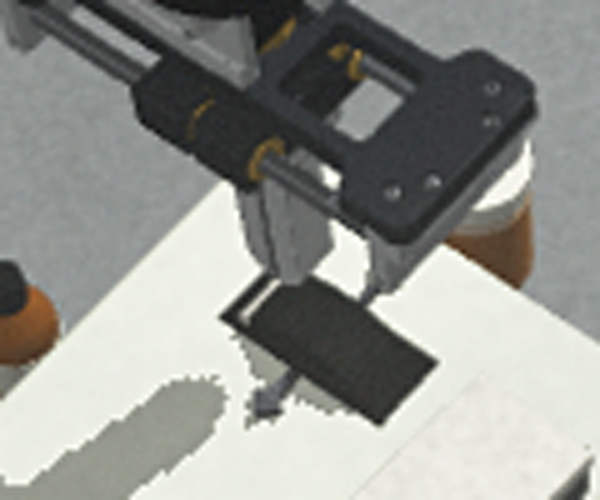

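No contact yet, and both views show the tip still about 20 mm above the wheel. That confirms the tip really is short of the TCP, so I'll carry on down.

Request:
servo_tool(
  targets="0 0 0 0.01 0 0 0; 0 0 0 0.02 0 0 0; 0 0 0 0.03 0 0 0; 0 0 0 0.04 0 0 0; 0 0 0 0.04 0 0 0; 0 0 0 0.04 0 0 0",
)

```text
time: 5.1
tool_pos: [0.5174, 0.0517, 0.0881]
ee_rot: [3.141, 0.001, -0.156]
wrist_force: [-0.2, -0.4, -0.5]
width: 0.0004
```

Request:
servo_tool(
  targets="0 0 0 0.01 0 0 0; 0 0 0 0.01 0 0 0; 0 0 0 0.01 0 0 0",
)

```text
time: 5.35
tool_pos: [0.5176, 0.0517, 0.0858]
ee_rot: [3.141, 0.0, -0.156]
wrist_force: [-0.9, -0.6, -0.2]
width: 0.0003
```

Request:
servo_tool(
  targets="0 0 0 0.01 0 0 0; 0 0 0 0.01 0 0 0; 0 0 0 0.01 0 0 0",
)

```text
time: 5.6
tool_pos: [0.5175, 0.0517, 0.0833]
ee_rot: [3.141, 0.0, -0.156]
wrist_force: [0.1, -0.1, -0.4]
width: 0.0006
```

```bash
python3 - <<'E'
from h import *
Tt=toolT();print(get_obs()['tool_pos'],get_obs()['wrist_force'])
for n in("side","scene"):
    s=vision.snapshot(n);a=s["image"][:,:,::-1].copy()
    u,v=288,275
    if n=="scene":u,v=257,255
    z=cv2.resize(a[v-40:v+40,u-60:u+60],None,fx=5,fy=5,interpolation=cv2.INTER_CUBIC)
    cv2.imwrite(f"pics/{n}5.png",z)
E
```

```text
[0.51753445 0.05173249 0.08326536] [ 0.057351   -0.08651504 -0.40910147]
```

View pics/side5.png

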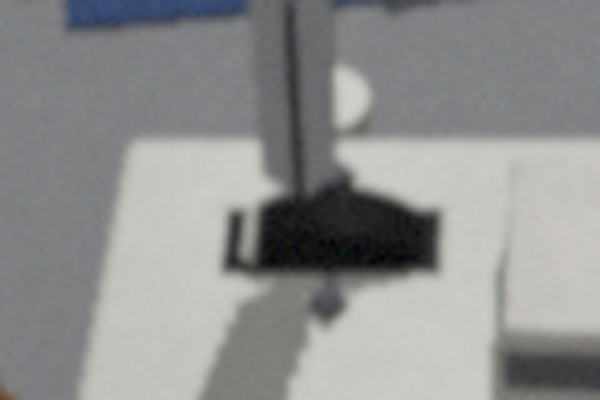

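View pics/scene5.png

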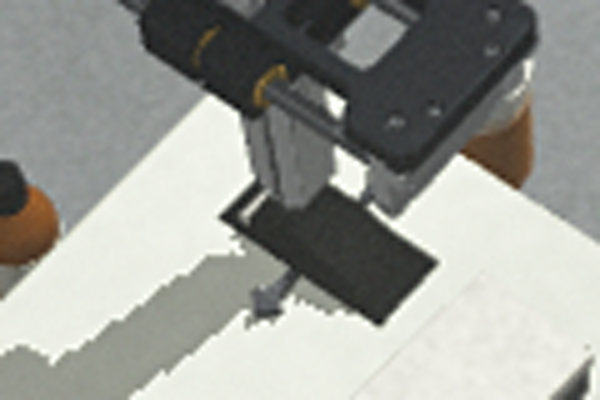

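Almost touching: the tip is at (297,195) in the side view, on the near side of the crown. I'll use finer steps from here.

Request:
servo_tool(
  targets="0 0 0 0.01 0 0 0; 0 0 0 0.01 0 0 0; 0 0 0 0.01 0 0 0",
)

```text
time: 5.95
tool_pos: [0.5175, 0.0517, 0.0807]
ee_rot: [3.141, 0.0, -0.156]
wrist_force: [-0.0, 0.5, -0.4]
width: 0.0005
```

Request:
servo_tool(
  targets="0 0 0 0.008 0 0 0; 0 0 0 0.008 0 0 0; 0 0 0 0.008 0 0 0",
)

```text
time: 6.2
tool_pos: [0.5175, 0.0518, 0.0788]
ee_rot: [3.141, 0.0, -0.156]
wrist_force: [-0.3, -0.2, 0.8]
width: 0.0005
```

Request:
servo_tool(
  targets="0 0 0 0.008 0 0 0; 0 0 0 0.008 0 0 0; 0 0 0 0.008 0 0 0",
)

```text
time: 6.45
tool_pos: [0.5175, 0.0518, 0.0768]
ee_rot: [3.141, 0.0, -0.156]
wrist_force: [-0.1, -0.4, 0.2]
width: 0.0005
```

Request:
servo_tool(
  targets="0 0 0 0.006 0 0 0; 0 0 0 0.006 0 0 0; 0 0 0 0.006 0 0 0",
)

```text
time: 6.7
tool_pos: [0.5176, 0.0518, 0.0753]
ee_rot: [3.141, 0.0, -0.156]
wrist_force: [-0.9, -0.1, -0.2]
width: 0.0005
```

Request:
servo_tool(
  targets="0 0 0 0.006 0 0 0; 0 0 0 0.006 0 0 0; 0 0 0 0.006 0 0 0",
)

```text
time: 6.95
tool_pos: [0.5176, 0.0517, 0.0738]
ee_rot: [3.141, 0.0, -0.156]
wrist_force: [-0.5, -0.4, 0.4]
width: 0.0007
```

```bash
python3 - <<'E'
from h import *
Tt=toolT();print(get_obs()['tool_pos'],get_obs()['wrist_force'])
for n in("side","scene"):
    s=vision.snapshot(n);a=s["image"][:,:,::-1].copy()
    u,v=288,275
    if n=="scene":u,v=257,255
    z=cv2.resize(a[v-40:v+40,u-60:u+60],None,fx=5,fy=5,interpolation=cv2.INTER_CUBIC)
    cv2.imwrite(f"pics/{n}6.png",z)
E
```

```text
[0.51758867 0.05173918 0.07381036] [-0.48890066 -0.38415299  0.35695981]
```

View pics/side6.png

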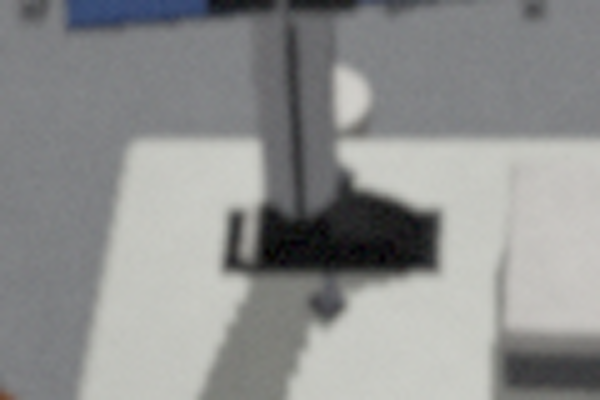

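View pics/scene6.png

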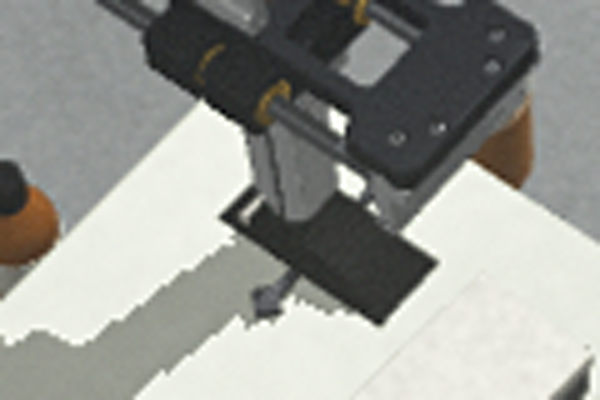

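Request:
servo_tool(
  targets="0 0 0 0.005 0 0 0; 0 0 0 0.005 0 0 0; 0 0 0 0.005 0 0 0",
)

```text
time: 7.3
tool_pos: [0.5176, 0.0517, 0.0726]
ee_rot: [3.141, 0.0, -0.156]
wrist_force: [-0.4, -0.7, -0.0]
width: 0.0009
```

Request:
servo_tool(
  targets="0 0 0 0.005 0 0 0; 0 0 0 0.005 0 0 0; 0 0 0 0.005 0 0 0",
)

```text
time: 7.55
tool_pos: [0.5176, 0.0517, 0.0714]
ee_rot: [3.141, 0.0, -0.156]
wrist_force: [0.4, -0.2, 0.1]
width: 0.0004
```

Request:
servo_tool(
  targets="0 0 0 0.005 0 0 0; 0 0 0 0.005 0 0 0; 0 0 0 0.005 0 0 0",
)

```text
time: 7.8
tool_pos: [0.5176, 0.0517, 0.0701]
ee_rot: [3.141, 0.0, -0.156]
wrist_force: [-0.3, -0.2, -0.4]
width: 0.0005
```

Request:
servo_tool(
  targets="0 0 0 0.005 0 0 0; 0 0 0 0.005 0 0 0; 0 0 0 0.005 0 0 0",
)

```text
time: 8.05
tool_pos: [0.5176, 0.0517, 0.0689]
ee_rot: [3.141, 0.0, -0.156]
wrist_force: [0.3, 0.4, -0.6]
width: 0.0007
```

```bash
python3 - <<'E'
from h import *
o=get_obs();print(o['tool_pos'],o['wrist_force'],o['joint_torque'])
for n in("side","scene"):
    s=vision.snapshot(n);a=s["image"][:,:,::-1].copy()
    u,v=288,275
    if n=="scene":u,v=257,255
    z=cv2.resize(a[v-40:v+40,u-60:u+60],None,fx=5,fy=5,interpolation=cv2.INTER_CUBIC)
    cv2.imwrite(f"pics/{n}7.png",z)
E
```

```text
[0.51762669 0.05173881 0.06885491] [ 0.26068842  0.42024648 -0.61425067] [-5.09412021e-04 -3.18679762e+01 -2.90321410e+01  7.49737001e-02
  1.68136328e-03 -1.78665733e-06]
```

View pics/side7.png

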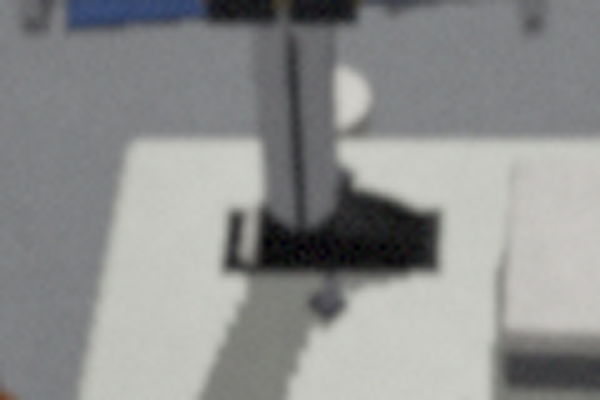

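View pics/scene7.png

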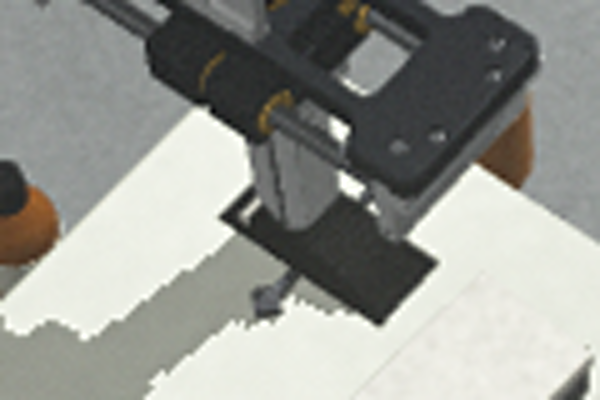

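Request:
servo_tool(
  targets="0 0 0 0.005 0 0 0; 0 0 0 0.005 0 0 0; 0 0 0 0.005 0 0 0",
)

```text
time: 8.4
tool_pos: [0.5181, 0.0517, 0.0685]
ee_rot: [-3.142, -0.001, -0.156]
wrist_force: [-0.7, -0.7, 3.6]
width: 0.0002
```

Request:
servo_tool(
  targets="0 0 0 0.005 0 0 0; 0 0 0 0.005 0 0 0; 0 0 0 0.005 0 0 0",
)

```text
time: 8.65
tool_pos: [0.5181, 0.0517, 0.0673]
ee_rot: [-3.142, -0.001, -0.156]
wrist_force: [-0.6, -0.6, 5.4]
width: 0.0006
```

```bash
python3 - <<'E'
from h import *
o=get_obs();print(o['tool_pos'],o['wrist_force'],o['joint_torque'])
for n in("side","wrist"):
    s=vision.snapshot(n);a=s["image"][:,:,::-1].copy()
    u,v=288,275
    if n=="wrist":u,v=330,265
    z=cv2.resize(a[v-40:v+40,u-60:u+60],None,fx=5,fy=5,interpolation=cv2.INTER_CUBIC)
    cv2.imwrite(f"pics/{n}8.png",z)
E
```

```text
[0.51813775 0.05170813 0.06730106] [-0.64868993 -0.5901774   5.43773544] [ 6.96578412e-03 -2.90403485e+01 -2.67834109e+01  1.21534592e-01
 -3.40195438e-01 -6.18009835e-04]
```

View pics/side8.png

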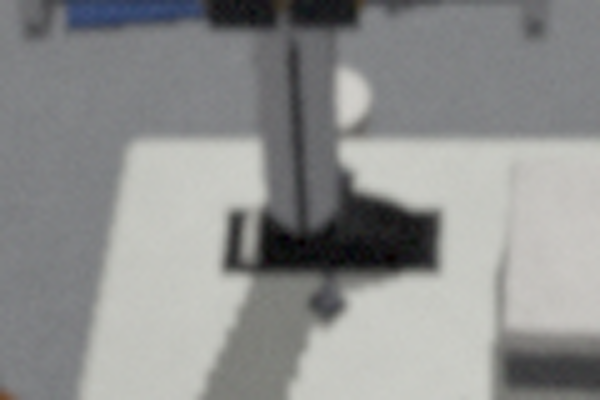

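View pics/wrist8.png

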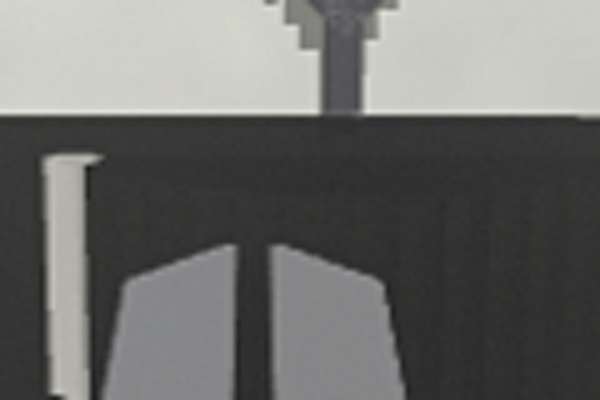

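Contact: 5.4 N, so about 1.2 mm sink. Now the first roll, 17 mm along +x, slowly.

Request:
servo_tool(
  targets="0 0.008 0 0.002 0 0 0; 0 0.016 0 0.002 0 0 0; 0 0.024 0 0.002 0 0 0; 0 0.032 0 0.002 0 0 0; 0 0.04 0 0.002 0 0 0; 0 0.048 0 0.002 0 0 0; 0 0.056 0 0.002 0 0 0; 0 0.064 0 0.002 0 0 0; 0 0.068 0 0.002 0 0 0; 0 0.068 0 0.002 0 0 0",
)

```text
time: 9.58
tool_pos: [0.5354, 0.049, 0.0671]
ee_rot: [-3.141, -0.002, -0.156]
wrist_force: [-0.8, 0.3, 5.4]
width: 0.0003
```

```bash
python3 - <<'E'
from h import *
o=get_obs();print(o['tool_pos'],o['wrist_force'])
s=vision.snapshot("wrist");a=s["image"][:,:,::-1]
cv2.imwrite("pics/w9.png",cv2.resize(a[200:330,240:440],None,fx=4,fy=4))
E
```

```text
[0.53536329 0.04898989 0.06712435] [-0.76491865  0.30378253  5.4107416 ]
```

View pics/w9.png

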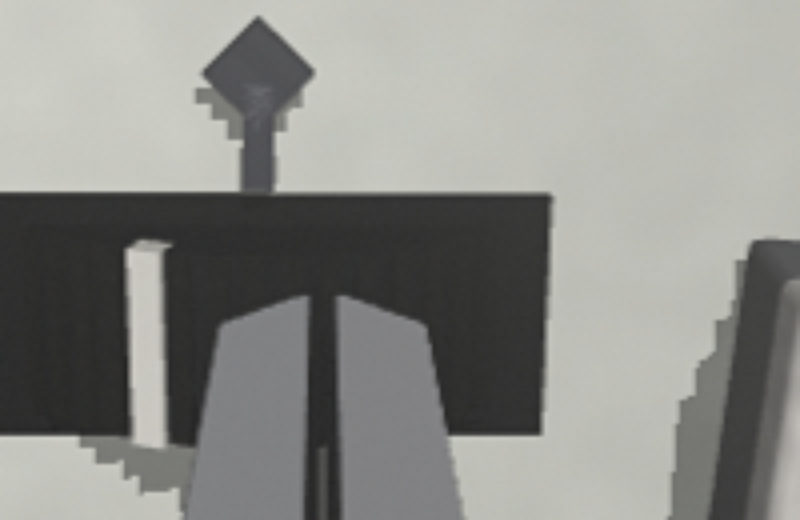

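The bar is now at x≈148 against the pointer at 258 (zoomed), about 17 mm near of the crown, so one click done. Lift, go back and check the detent.

Request:
servo_tool(
  targets="0 0 0 -0.02 0 0 0; 0 0 0 -0.04 0 0 0; 0 -0.03 0 -0.04 0 0 0; 0 -0.068 0 -0.04 0 0 0; 0 -0.068 0 -0.04 0 0 0; 0 -0.068 0 -0.04 0 0 0",
)

```text
time: 10.13
tool_pos: [0.5166, 0.0519, 0.0755]
ee_rot: [3.141, 0.001, -0.156]
wrist_force: [0.6, -0.1, 0.2]
width: 0.0003
```

```bash
python3 - <<'E'
from h import *
o=get_obs();print(o['tool_pos'],o['wrist_force'])
s=vision.snapshot("wrist");a=s["image"][:,:,::-1]
cv2.imwrite("pics/w10.png",cv2.resize(a[180:330,240:440],None,fx=4,fy=4))
E
```

```text
[0.51661883 0.05191343 0.07547164] [ 0.59609744 -0.13395727  0.17675117]
```

View pics/w10.png

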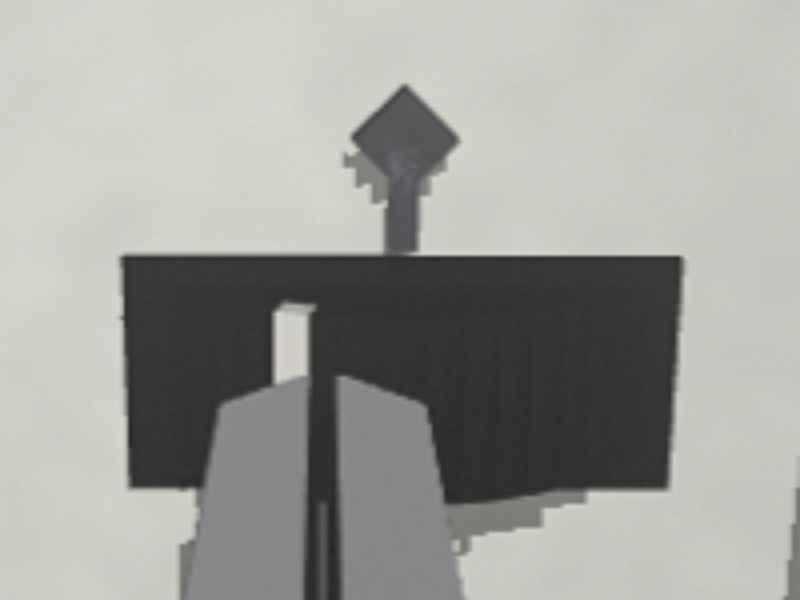

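The wheel is in detent -0.35. Now repeat the press and sweep, then lift.

Request:
servo_tool(
  targets="0 0 0 0.02 0 0 0; 0 0 0 0.035 0 0 0; 0 0 0 0.04 0 0 0; 0 0 0 0.04 0 0 0; 0 0 0 0.04 0 0 0",
)

```text
time: 10.6
tool_pos: [0.5182, 0.0517, 0.067]
ee_rot: [-3.142, -0.001, -0.156]
wrist_force: [-1.7, -0.2, 5.3]
width: 0.0003
```

Request:
servo_tool(
  targets="0 0.008 0 0 0 0 0; 0 0.016 0 0 0 0 0; 0 0.024 0 0 0 0 0; 0 0.032 0 0 0 0 0; 0 0.04 0 0 0 0 0; 0 0.048 0 0 0 0 0; 0 0.056 0 0 0 0 0; 0 0.064 0 0 0 0 0; 0 0.067 0 0 0 0 0; 0 0.067 0 0 0 0 0",
)

```text
time: 11.43
tool_pos: [0.5349, 0.0491, 0.0671]
ee_rot: [-3.141, -0.001, -0.156]
wrist_force: [-1.4, -0.4, 5.8]
width: 0.0005
```

Request:
servo_tool(
  targets="0 0 0 -0.02 0 0 0; 0 0 0 -0.05 0 0 0; 0 0 0 -0.1 0 0 0; 0 0 0 -0.2 0 0 0; 0 0 0 -0.2 0 0 0; 0 0 0 -0.2 0 0 0",
)

```text
time: 11.93
tool_pos: [0.5357, 0.0491, 0.1181]
ee_rot: [-3.141, -0.004, -0.156]
wrist_force: [-0.1, 0.3, -0.4]
width: 0.0007
```

```bash
python3 - <<'E'
from h import *
o=get_obs();print(o['tool_pos'],o['wrist_force'])
s=vision.snapshot("wrist");a=s["image"][:,:,::-1]
cv2.imwrite("pics/w11.png",cv2.resize(a[150:330,220:440],None,fx=3.6,fy=3.3))
plan([.5105,-.0665,.112],-.156)
E
```

```text
[0.53570062 0.04913046 0.11810334] [-0.12983173  0.30491454 -0.35719397]
shift [-0.0235  0.4719  0.0177] turn [-0.     -0.0004  0.    ]
```

View pics/w11.png

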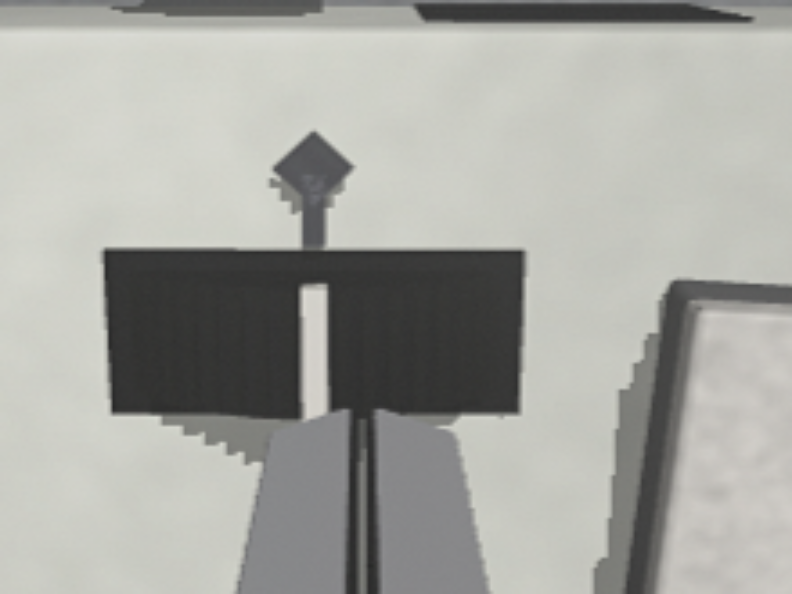

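The bar is at x≈314, in line with the pointer, and the force is zero. Now to the button.

Request:
servo_tool(
  targets="0 -0.024 0.15 0 0 0 0; 0 -0.024 0.3 0 0 0 0; 0 -0.024 0.472 0 0 0 0; 0 -0.024 0.472 0 0 0 0; 0 -0.024 0.472 0 0 0 0; 0 -0.024 0.472 0.06 0 0 0; 0 -0.024 0.472 0.12 0 0 0; 0 -0.024 0.472 0.12 0 0 0; 0 -0.024 0.472 0.12 0 0 0",
)

```text
time: 12.73
tool_pos: [0.5089, -0.065, 0.0844]
ee_rot: [-3.141, 0.004, -0.154]
wrist_force: [-0.2, -1.0, 0.8]
width: 0.0002
```

```bash
python3 - <<'E'
from h import *
o=get_obs();print(o['tool_pos'],o['wrist_force'])
plan([.5105,-.0665,.08],-.156)
for n in("side","scene","wrist"):
    s=vision.snapshot(n);a=s["image"][:,:,::-1]
    u,v={"side":(290,325),"scene":(218,300),"wrist":(320,250)}[n]
    cv2.imwrite(f"pics/{n}12.png",cv2.resize(a[v-60:v+60,u-70:u+70],None,fx=5,fy=5,interpolation=cv2.INTER_CUBIC))
E
```

```text
[ 0.50894187 -0.06503581  0.08444736] [-0.23158718 -1.0030241   0.78669854]
shift [0.0071 0.0048 0.0178] turn [-0.0002  0.0011  0.0005]
```

View pics/side12.png

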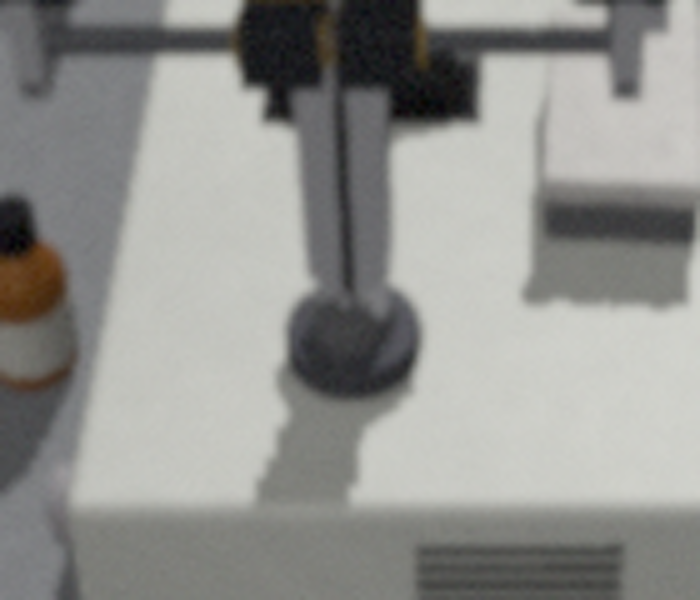

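View pics/scene12.png

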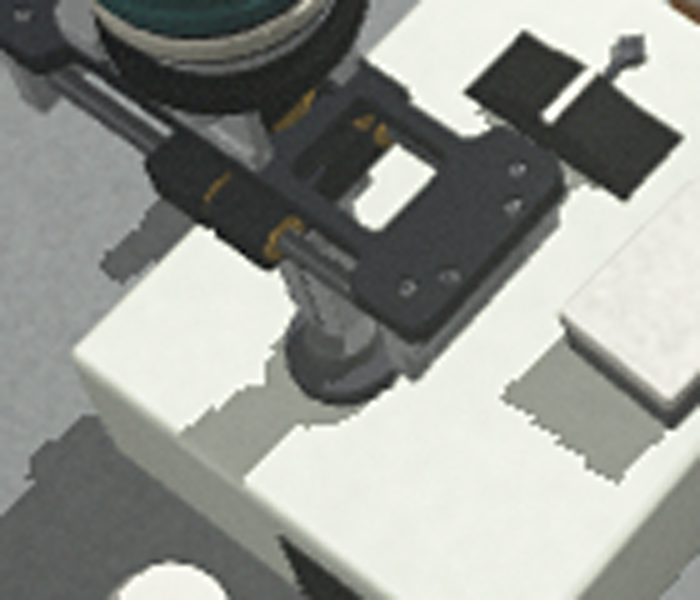

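View pics/wrist12.png

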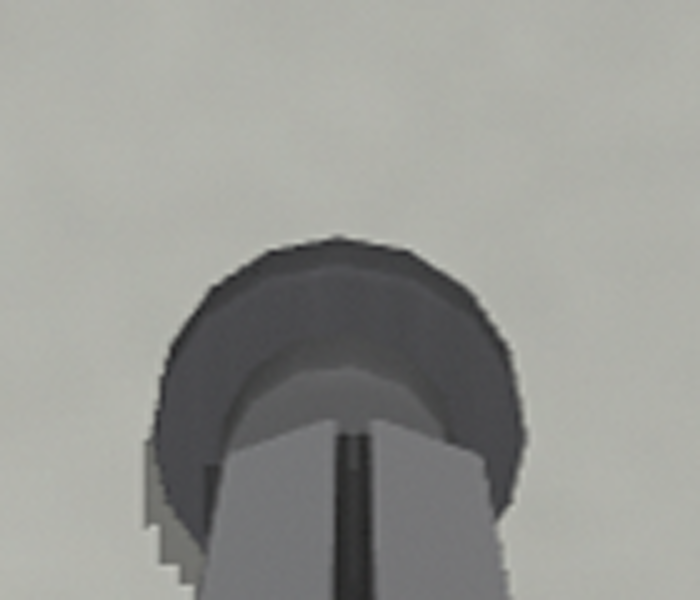

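The tip is centred over the button to within about 2 mm. In the scene view the bar is still in line. Press in stages.

Request:
servo_tool(
  targets="0 -0.002 0 0.01 0 0 0; 0 -0.002 0 0.02 0 0 0; 0 -0.002 0 0.03 0 0 0; 0 -0.002 0 0.04 0 0 0; 0 -0.002 0 0.04 0 0 0; 0 -0.002 0 0.04 0 0 0",
)

```text
time: 13.38
tool_pos: [0.5093, -0.0664, 0.0758]
ee_rot: [3.142, 0.0, -0.156]
wrist_force: [0.8, 0.3, -0.3]
width: 0.0004
```

Request:
servo_tool(
  targets="0 0 0 0.008 0 0 0; 0 0 0 0.012 0 0 0; 0 0 0 0.012 0 0 0; 0 0 0 0.012 0 0 0",
)

```text
time: 13.72
tool_pos: [0.5097, -0.0665, 0.0734]
ee_rot: [3.141, -0.001, -0.156]
wrist_force: [-1.0, 0.1, 1.7]
width: 0.0004
```

Request:
servo_tool(
  targets="0 0 0 0.008 0 0 0; 0 0 0 0.008 0 0 0; 0 0 0 0.008 0 0 0",
)

```text
time: 13.97
tool_pos: [0.5097, -0.0665, 0.0713]
ee_rot: [3.141, -0.001, -0.156]
wrist_force: [-0.3, -0.5, 2.6]
width: 0.0008
```

Request:
servo_tool(
  targets="0 0 0 0.008 0 0 0; 0 0 0 0.008 0 0 0; 0 0 0 0.008 0 0 0",
)

```text
time: 14.22
tool_pos: [0.5097, -0.0665, 0.0693]
ee_rot: [3.141, -0.001, -0.156]
wrist_force: [-1.4, -0.9, 4.2]
width: 0.0006
```

Request:
servo_tool(
  targets="0 0 0 0.008 0 0 0; 0 0 0 0.008 0 0 0; 0 0 0 0.008 0 0 0",
)

```text
time: 14.47
tool_pos: [0.5098, -0.0665, 0.0691]
ee_rot: [3.141, -0.001, -0.156]
wrist_force: [-4.2, -0.0, 11.6]
width: 0.0006
```

Request:
servo_tool(
  targets="0 0 0 0.008 0 0 0; 0 0 0 0.008 0 0 0; 0 0 0 0.008 0 0 0",
)

```text
time: 14.72
tool_pos: [0.5099, -0.0666, 0.069]
ee_rot: [3.141, -0.002, -0.156]
wrist_force: [-6.9, 1.7, 19.3]
width: 0.0001
```

The button is at its hard stop: z stays at 0.069 while the force rises to 19 N. Release and lift clear.

Request:
servo_tool(
  targets="0 0 0 -0.02 0 0 0; 0 0 0 -0.05 0 0 0; 0 0 0 -0.1 0 0 0; 0 0 0 -0.2 0 0 0; 0 0 0 -0.35 0 0 0; 0 0 0 -0.5 0 0 0; 0 0 0 -0.6 0 0 0; 0 0 0 -0.6 0 0 0; 0 0 0 -0.6 0 0 0; 0 0 0 -0.6 0 0 0",
)

```text
time: 15.55
tool_pos: [0.5088, -0.0662, 0.213]
ee_rot: [-3.141, 0.003, -0.156]
wrist_force: [0.0, -0.2, -0.5]
width: 0.0006
```

```bash
python3 - <<'E'
from h import *
o=get_obs();print(o['tool_pos'],o['wrist_force'])
s=vision.snapshot("wrist");cv2.imwrite("pics/w13.png",s["image"][:,:,::-1])
s=vision.snapshot("side");cv2.imwrite("pics/s13.png",s["image"][:,:,::-1])
E
```

```text
[ 0.50879668 -0.06621811  0.21298619] [ 0.04288424 -0.22334401 -0.52162379]
```

View pics/w13.png

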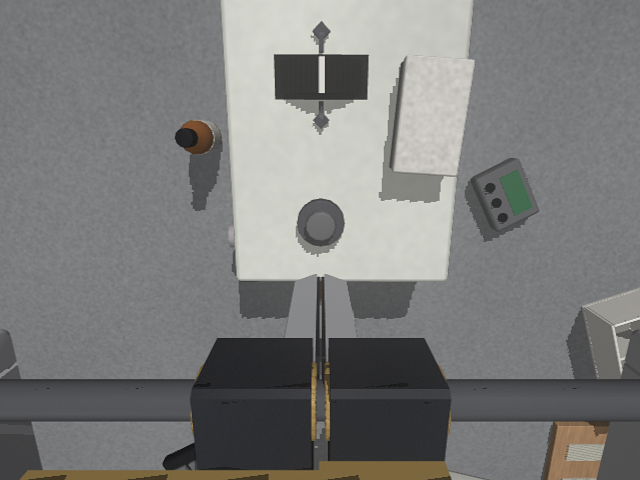

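View pics/s13.png

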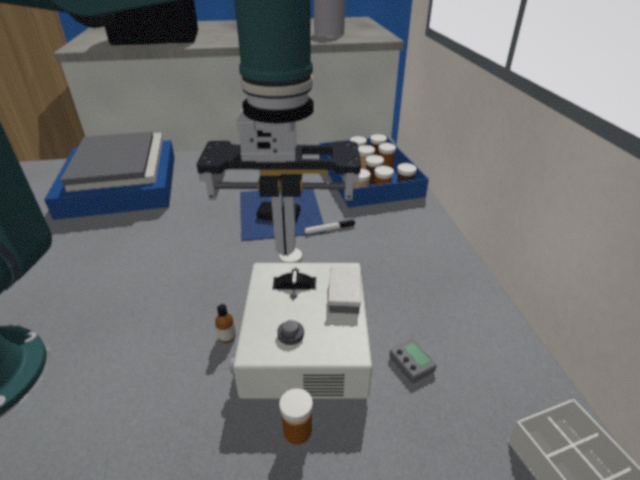

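The bar at (321,75) is in line with the pointers at (321,31) and (321,120). The button at (320,225) is up, and the loose things sit where they started. Handing in.

```bash
python3 -c "
from bench import robot; print(robot.close_job())"
```

```text
the job is handed in; nothing more can be done
None
```

The wheel is at its mark, and I pressed the button fully and let it come back up. The job is handed in at about 15.7 s; it reported no verdict.

- **Wheel:** it started in the -0.70 detent. I rolled it away from the robot with two light strokes of about 17 mm at 5–6 N, one click each. I lifted the finger and checked in the camera after each stroke. The last picture shows the white bar in line with both pointers.
- **Button:** I pressed it until the height stopped changing (about 6 mm of travel) while the force rose to about 19 N. I then lifted about 140 mm clear. It looks back up in the last pictures, but I could not read the joint values directly.
- **Surroundings:** the loose things look unmoved by eye in the last pictures, and the wrist force was near zero after lifting.
- **One disagreement:** the real fingertips sit about 31 mm behind the reported TCP. I saw this in the cameras and confirmed it when the finger first touched the wheel, so I used force rather than the nominal tip height for both contacts.

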